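Stand a toppled spice jar back up in its caddy

TASK

One glass jar in the rattan-look caddy has toppled into the empty end of the caddy and leans out over the end rim. Using only your fingertips, with nothing gripped or lifted, push it gently back upright and nudge it along inside the caddy until it stands right up against the next jar, so that the end place is free for the jar that is missing. Leave the caddy, the other jars, the mortar and the grater as they are.

Things in the scene. Friction and masses are not known exactly. Their poses are not given: they have to be found in the camera images.
- beam: chunky oak beam, fixed, 280 mm deep (x), 1160 mm long (y), standing on the worktop on low steel feet. Origin: centre of its underside on the worktop; its flat top, on which everything stands, is 110 mm above the origin. Its place along x and y varies.
- caddy: loose plastic caddy (0.45 kg empty), an open box for one row of jars along its own y. Inside 62 mm wide (x), 300 mm long (y); inner floor 5 mm above the origin; walls 4 mm thick; round braided rim 9 mm thick, its top 56 mm above the origin. Origin: centre of its underside, z up. Its +y end is the one with the empty place, over which the toppled jar leans.
- jar_fallen: the toppled glass jar, a cylinder 54 mm across, 105 mm tall with its lid, 0.15 to 0.31 kg, centre of mass 49 mm up. Origin: centre of its underside; own z runs up its axis to the lid. It starts tilted about 45 degrees to the caddy's +y end: the edge of its underside on the caddy floor, its side on the end rim. Pushed back to under 28 degrees it rocks upright by itself, 25 to 35 mm short of jar_3.
- jar_fallen_lid (a point): centre of the top of the toppled jar's bamboo lid (19 mm tall, 52 mm across), 105 mm along the jar's axis from its origin; at the start it is out beyond the end rim. Friction of the jar on the caddy floor is 0.48 to 0.72: to slide it upright, push lower than about 35 mm above its underside, or it tips.
- jar_3: the next jar: a like jar (54 mm across, 105 mm tall), standing upright in the caddy, the one nearest to the empty end. Origin: centre of its underside, z up.
- jar_2: a like jar, upright in the caddy, second from the full (-y) end. Origin: centre of its underside.
- jar_1: a like jar, upright in the caddy at the full (-y) end. Origin: centre of its underside. The three upright jars stand about 1 mm apart and from the end wall.
- spare_jar: bystander: a like jar standing on the beam outside the caddy. Origin: centre of its underside.
- mortar: bystander: grey concrete mortar bowl, 120 mm across, 75 mm tall, its pestle leaning in it to 117 mm high, 1 kg, on the beam. Origin: centre of its underside.
- grater: bystander: flat steel cinnamon grater with a round steel handle, 205 mm long, 36 mm wide, 19 mm tall, lying on the beam along its own x. Origin: on the beam under it, near its middle.

How it is judged:
By the outcome, as a careful person would: the job done as asked, in the order asked, and still so for the second after the job is handed in, with the robot touching nothing.
It also fails if it takes over 40 s, if anything falls off the work surface, if the arm or the gripper's body presses on something with over 40 N, if the wrist force passes 120 N, or if a joint passes its speed limit or range.

ROBOT

A 7-joint arm with a two-finger parallel gripper is mounted at the origin on the work surface. World frame = base frame: x ahead of the robot, y to its left, z up, the work surface at z = 0. Lengths are in m, angles in rad, forces in N, time in s.
With the tool pointing down it reaches from about 0.4 to 0.875 m from the base axis. Payload 19.3 kg.
Tool frame: the origin (TCP) lies on the centre line of the jaws, within the pads' length; the fingertips stand 14 mm ahead of it and the grasp point (between the pads) lies 5 mm behind it; z points along the fingers, y is the line along which they close (so a half turn about z gives the same grasp; the last joint's range is limited). The gripper opens to 85 mm and grips with 20 to 120 N. Pads are 22 mm wide; open, the fingers measure 114 mm over their backs; the gripper's body (76 mm by 85 mm) begins 54 mm behind the grasp point. The pads swing forward as they close: fully open they stand 13 mm farther back than shut.
Start: joints at [1.091, 0.521, -0.036, 1.599, 0.021, 1.021, -0.113], TCP at [0.249, -0.573, 0.245] pointing down, gripper open.
Joint ranges: [-2.91, 2.91], [-0.3, 2.13], [-1.5, 1.42], [0.17, 2.43], [-1.26, 4.41], [0.16, 1.93], [-2.52, 2.52]. Speed limits (rad/s): [1.89, 1.89, 2.39, 2.39, 3.01, 3.01, 3.01].

INTERFACE

Orientations are given as [roll, pitch, yaw] about the fixed x, y, z axes, in that order (R = Rz(yaw) Ry(pitch) Rx(roll)).
In Python, from workcell import bot, grab_frame, regions_of gives the robot as it stands. The module is installed in compiled form; this text tells all that it offers.
- The arm moves only by the tool play_rows, never from a script. Its argument "plan" is a list of rows, each a list of 3 entries, a list of its own where there are three numbers: the shift along the tool's x, y, z in units of 2.5 cm (1.0 is 2.5 cm), then the turn, a rotation vector about the tool's x, y, z in units of 0.15 rad (1.0 is 0.15 rad), then the closure, from -1 (fully open) to 1 (shut). In form: [[[tx, ty, tz], [rx, ry, rz], jaw], ...]. A call has 1 to 20 rows; each row shifts and turns the commanded pose from where the row before left it, along the tool's axes as they then stand; what a row does not reach is not made up. A row lasts 1/8 s, in which the tool goes at most 62.5 mm and 10.7 degrees, less where a joint would pass 70% of its speed; a pose out of reach is approached as far as the arm can. A call with a number of a shift or a turn outside -1 to 1 is refused whole. A call with a gripper value outside its range is refused whole. The fingers move at their own pace and stop on an object; "newtons" is the grip in N (left out, the last holds). Time passes only in rows, so rows that do not move let the fingers close. It gives the time, the measured TCP pose, the force, the opening and the grip force at its end, in the units of the state.
- bot.observe(): the state, without advancing time (a new reading comes with each control period).
- grab_frame(name): name is "scene" or "top" or "wrist"; returns a dict with "pixels" (420x560x3 uint8, red, green, blue), "depth" (420x560 float32, m along the optical axis (not along the pixel's ray), 0 where there is no reading), "camera_matrix" (3x3 intrinsics, pixels), "R" (3x3) and "t" (3): a world point X has camera coordinates R X + t. Camera axes: x right, y down, z forward; pixel columns grow to the right and rows downward; lengths in m; the calibration is good to about 2 mm. The wrist camera is an equidistant fisheye: a pixel r from the principal point sees the ray r / f radians off the axis. A picture is of the moment at which its call begins.
- bot.job_done(): hands the job in; it is judged then, once.
Trained networks look in the newest picture that a camera, given by its name, has taken for a name from the list of things; names that differ only in an ending like _2 or _b are one class to them, and where a whole thing is asked for, a point or a joint stands for the part that bears it (a point fixed in the world has none). Each returns a list of dicts, best first, with "p" (0 to 1); they miss things now and then, are a little off and sometimes report something else, mostly with a low value. They report only what shows in the picture. A call takes as long as a camera call.
- regions_of(thing, camera): "mask" (420x560 bool, what is visible of it) and "box" ([left, top, right, bottom] in pixels, round what is visible of it).
The state is a dict: "clock": time; "qpos": joint angles; "qd": joint speeds; "joint_efforts": joint torques, N m; "position": TCP position; "tool_rot": TCP orientation; "force": force on the tool from outside, world axes, zero at the start; "moment": the same for the moment, N m; "grip_width": finger opening in m; "finger_force": force on a finger pad.
Only numpy, scipy, OpenCV 4.12 (cv2) and the standard library are available. Lean on these libraries where they do the work, as an engineer would, in place of code of your own. Each camera call takes 0.05 s, during which the arm holds its last target. There are 200 camera calls.

## Working session

There is one attempt and no reset: what is moved stays moved. The work goes in short steps, Python scripts to look and compute and a tool call to move; the robot and the scene stay as the last step left them, time stands still between calls to the robot, and variables do not carry over. Pictures are saved under pics/ and viewed, at most 10 in all, crops included, and the job is handed in when it is done.

Besides the shell and the picture viewer there is one more tool, called after "Request:" by a JSON object that holds its "api" and its "payload", one argument or row to a line. play_rows: Moves the arm, as the interface text tells. Its arguments: {"type":"object","properties":{"plan":{"type":"array"},"newtons":{"type":"number"}},"required":["plan"]}

```bash
mkdir -p pics
cat > h.py <<'E'
import numpy as np,cv2
from workcell import bot,grab_frame,regions_of
def cloud(f):
    d=f["depth"];K=f["camera_matrix"];v,u=np.mgrid[:420,:560]
    P=np.stack([(u-K[0,2])/K[0,0]*d,(v-K[1,2])/K[1,1]*d,d],-1)
    return (P-f["t"])@f["R"]   # R^T(P-t)
def save(f,n): cv2.imwrite("pics/"+n,f["pixels"][:,:,::-1])
E
python3 - <<'E'
from h import *
for c in ("scene","top"):
    f=grab_frame(c);save(f,c+"0.png");W=cloud(f);ok=f["depth"]>0
    print(c,"cam",np.round(-f["R"].T@f["t"],3))
    for n in ("caddy","jar_fallen","jar_3","mortar","grater","beam"):
        for r in regions_of(n,c)[:6]:
            p=W[r["mask"]&ok]
            if len(p): print(n,round(r["p"],2),r["box"],"med",np.round(np.median(p,0),3),"lo",np.round(np.percentile(p,2,0),3),"hi",np.round(np.percentile(p,98,0),3))
s=bot.observe();print(s)
E
```

```text
scene cam [ 1.405 -0.307  1.141]
caddy 0.73 [227.6, 181.0, 342.3, 226.3] med [ 0.596 -0.026  0.143] lo [ 0.531 -0.211  0.11 ] hi [0.612 0.095 0.168]
jar_fallen 0.69 [306.9, 165.7, 347.2, 201.3] med [0.586 0.062 0.192] lo [0.557 0.013 0.153] hi [0.601 0.109 0.223]
jar_3 0.92 [250.5, 180.1, 272.1, 206.5] med [ 0.574 -0.126  0.208] lo [ 0.538 -0.149  0.154] hi [ 0.585 -0.1    0.223]
jar_3 0.88 [233.1, 179.6, 253.7, 214.3] med [ 0.569 -0.179  0.208] lo [ 0.532 -0.203  0.15 ] hi [ 0.581 -0.153  0.222]
jar_3 0.84 [270.1, 172.8, 288.2, 203.2] med [ 0.577 -0.07   0.205] lo [ 0.466 -0.094  0.111] hi [ 0.59  -0.028  0.223]
mortar 0.72 [271.3, 174.0, 289.1, 202.0] med [ 0.577 -0.072  0.206] lo [ 0.541 -0.094  0.15 ] hi [ 0.589 -0.043  0.223]
mortar 0.6 [110.2, 202.9, 163.5, 249.0] med [ 0.565 -0.462  0.168] lo [ 0.502 -0.511  0.12 ] hi [ 0.613 -0.407  0.222]
mortar 0.55 [307.1, 169.9, 346.3, 200.0] med [0.585 0.062 0.19 ] lo [0.519 0.013 0.111] hi [0.602 0.127 0.223]
grater 0.67 [425.1, 138.6, 453.0, 186.6] med [0.564 0.447 0.122] lo [0.441 0.425 0.114] hi [0.631 0.464 0.13 ]
grater 0.3 [270.4,
[... 1391 characters left out ...]
 ]
{'clock': 0.7, 'qpos': array([ 1.09081085,  0.52138382, -0.03627958,  1.59949461,  0.02117599,
        1.02112421, -0.11281621]), 'qd': array([ 0.00045803, -0.00046904,  0.00083444,  0.00020059, -0.00015471,
       -0.00014524,  0.00126421]), 'joint_efforts': array([ 2.10609123e-04, -9.26669455e+01,  1.97808310e+00, -3.70203137e+01,
        1.80715875e-02,  2.02205403e-03,  8.22871652e-05]), 'position': array([ 0.24897522, -0.57325532,  0.24530303]), 'tool_rot': array([-3.14156584e+00, -8.18113961e-06,  4.09696001e-01]), 'force': array([-0.17711122, -0.36729421, -0.2455926 ]), 'moment': array([-0.03945183, -0.02937007, -0.01062121]), 'finger_force': 0.0, 'grip_width': 0.08532270297512685}
```

```bash
python3 -c "
import cv2,numpy as np
a=cv2.imread('pics/scene0.png');b=cv2.imread('pics/top0.png');cv2.imwrite('pics/both.png',cv2.resize(np.vstack([a,b]),(400*2//1,600*2//1))[:0] if 0 else np.hstack([cv2.resize(a,(400,300)),cv2.resize(b,(400,300))]))"
```

```text
(no output)
```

View pics/top0.png

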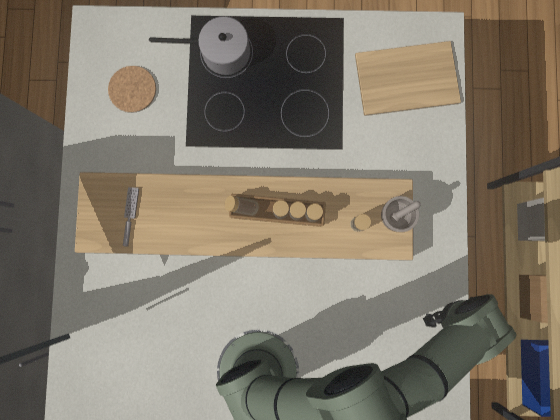

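View pics/scene0.png

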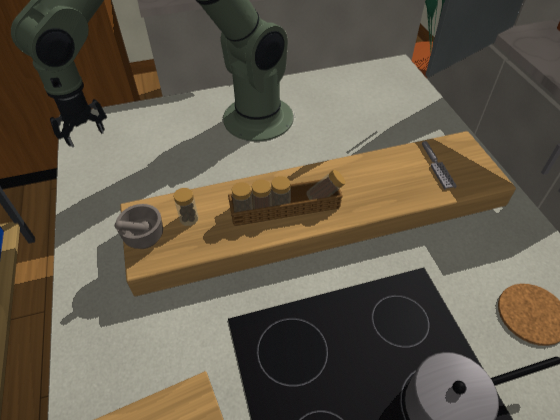

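Top view: the caddy spans about cols 231–326, rows 194–228. Three lids are at about (281,209), (298,211) and (315,212), and the fallen jar's lid is at (230,203), beyond the left (+y) end. The mortar is on the right and the grater on the far left, both clear of the working side. Next I'll refine the measurements and plan the approach.

```bash
cat >> h.py <<'E'
from scipy.spatial.transform import Rotation as Ro
def pts():
    A=[]
    for c in ("scene","top"):
        f=grab_frame(c);W=cloud(f)[f["depth"]>0]
        A.append(W[(abs(W[:,0]-.56)<.08)&(W[:,1]>-.26)&(W[:,1]<.2)&(W[:,2]>.12)&(W[:,2]<.26)])
    return A
E
python3 - <<'E'
from h import *
for P in pts():
    rim=P[(P[:,2]>.155)&(P[:,2]<.17)]
    (c,s,a)=cv2.minAreaRect(rim[:,:2].astype(np.float32));print("rim",c,s,a,len(rim))
    lid=P[(P[:,2]>.213)&(P[:,1]<-.02)]
    for y0 in(-.177,-.122,-.07):
        q=lid[abs(lid[:,1]-y0)<.026];print("lid",np.round(q.mean(0),4),np.round((q.min(0)+q.max(0))/2,4))
    q=P[(P[:,1]>0)&(P[:,2]>.172)]
    print("fallen lo/hi",q.min(0).round(3),q.max(0).round(3))
    for y in np.arange(0,.125,.01):
        s=q[abs(q[:,1]-y)<.005]
        if len(s): print(round(y,3),"zmax",s[:,2].max().round(3),"zmin",s[:,2].min().round(3),"x",s[:,0].min().round(3),s[:,0].max().round(3))
# plan: rows from start to pre-contact
yawc=np.pi/2-.05
s=bot.observe();R0=Ro.from_euler('xyz',s["tool_rot"]);
R1=Ro.from_euler('z',yawc)*Ro.from_euler('x',np.pi)
print("Rv to yaw (tool)",(R0.inv()*R1).as_rotvec()/.15, "z1",R1.as_matrix()[:,2])
for sg in(1,-1): print(sg,(R1*Ro.from_rotvec([0,sg*.44,0])).as_matrix()[:,2])
E
```

```text
rim (0.5627700090408325, -0.05547639727592468) (0.3179433047771454, 0.08671455085277557) 85.6935043334961 906
lid [ 0.5562 -0.1776  0.2194] [ 0.5557 -0.1774  0.2196]
lid [ 0.5616 -0.1232  0.2195] [ 0.5575 -0.1225  0.2188]
lid [ 0.5646 -0.0685  0.2196] [ 0.5618 -0.0686  0.219 ]
fallen lo/hi [0.552 0.026 0.172] [0.605 0.117 0.227]
0.03 zmax 0.185 zmin 0.172 x 0.555 0.587
0.04 zmax 0.195 zmin 0.174 x 0.558 0.595
0.05 zmax 0.204 zmin 0.174 x 0.552 0.598
0.06 zmax 0.215 zmin 0.172 x 0.557 0.605
0.07 zmax 0.22 zmin 0.172 x 0.554 0.602
0.08 zmax 0.227 zmin 0.176 x 0.554 0.602
0.09 zmax 0.223 zmin 0.175 x 0.555 0.601
0.1 zmax 0.212 zmin 0.19 x 0.554 0.601
0.11 zmax 0.203 zmin 0.189 x 0.557 0.598
0.12 zmax 0.191 zmin 0.19 x 0.573 0.585
rim (0.5605438947677612, -0.057866841554641724) (0.31727486848831177, 0.08099251985549927) 85.82523345947266 574
lid [ 0.5505 -0.1785  0.221 ] [ 0.5507 -0.1789  0.2217]
lid [ 0.556  -0.1237  0.2208] [ 0.556  -0.1228  0.2225]
lid [ 0.5589 -0.0693  0.2205] [ 0.5577 -0.0695  0.2218]
fallen lo/hi [0.529 0.003 0.172] [0.605 0.114 0.234]
0.0 zmax 0.172 zmin 0.172 x 0.596 0.596
0.02 zmax 0.18 zmin 0.172 x 0.529 0.576
0.03 zmax 0.184 zmin 0.172 x 0.529 0.586
0.04 zmax 0.196 zmin 0.173 x 0.548 0.605
0.05 zmax 0.206 zmin 0.173 x 0.532 0.595
0.06 zmax 0.212 zmin 0.177 x 0.544 0.593
0.07 zmax 0.226 zmin 0.174 x 0.531 0.597
0.08 zmax 0.234 zmin 0.172 x 0.531 0.605
0.09 zmax 0.226 zmin 0.175 x 0.534 0.597
0.1 zmax 0.216 zmin 0.2 x 0.547 0.596
0.11 zmax 0.202 zmin 0.185 x 0.555 0.594
Rv to yaw (tool) [ 3.09075276e-04  1.99179899e-04 -7.40710457e+00] z1 [ 1.22311631e-16 -6.12068297e-18 -1.00000000e+00]
1 [ 0.0212881   0.42540715 -0.90475166]
-1 [-0.0212881  -0.42540715 -0.90475166]
```

Request:
{"api": "play_rows", "payload": {
  "plan": [
    [[1,0,-0.5],[0,0,-0.9],1],
    [[1,0,-0.5],[0,0,-0.9],1],
    [[1,0,-0.5],[0,0,-0.9],1],
    [[1,0,-0.5],[0,0,-0.9],1],
    [[1,0,-0.5],[0,0,-0.9],1],
    [[1,0,-0.5],[0,0,-0.9],1],
    [[1,0,-0.5],[0,0,-0.9],1],
    [[1,0,-0.5],[0,0,-0.95],1],
    [[1,0.3,0],[0,0,0],1],
    [[1,0.3,0],[0,0,0],1],
    [[1,0.3,0],[0,0,0],1],
    [[1,0.3,0],[0,0,0],1],
    [[1,0.3,0],[0,0,0],1],
    [[1,0.3,0],[0,0,0],1],
    [[1,0.3,0],[0,0,0],1],
    [[1,0.3,0],[0,0,0],1],
    [[1,0.3,0],[0,0,0],1],
    [[1,0.3,0],[0,0,0],1]
  ]
}}

```text
clock: 3.05
position: [0.4635, -0.1815, 0.3454]
tool_rot: [3.141, 0.0, 1.497]
force: [-0.1, -0.0, 0.2]
grip_width: -0.0005
finger_force: 0.0
```

Request:
{"api": "play_rows", "payload": {
  "plan": [
    [[1,0.24,0],[0,0,0],1],
    [[1,0.24,0],[0,0,0],1],
    [[1,0.24,0],[0,0,0],1],
    [[1,0.24,0],[0,0,0],1],
    [[1,0.24,0],[0,0,0],1],
    [[1,0.24,0],[0,0,0],1],
    [[1,0.24,0],[0,0,0],1],
    [[1,0.24,0],[0,0,0],1],
    [[1,0.24,0],[0,0,0],1],
    [[1,0.24,0],[0,0,0],1],
    [[1,0.24,0],[0,0,0],1],
    [[1,0.24,0],[0,0,0],1],
    [[1,0.24,0],[0,0,0],1],
    [[1,0.24,0],[0,0,0],1],
    [[1,0.2,0],[0,-0.98,0],1],
    [[0,0,0],[0,-0.98,0],1],
    [[0,0,0],[0,-0.98,0],1],
    [[0,0,0],[0,0,0],1]
  ]
}}

```text
clock: 5.3
position: [0.5788, 0.1877, 0.3439]
tool_rot: [-3.139, 0.442, 1.503]
force: [1.0, 0.6, 0.3]
grip_width: 0.0
finger_force: 0.0
```

Request:
{"api": "play_rows", "payload": {
  "plan": [
    [[0.26,0,0.85],[0,0,0],1],
    [[0.26,0,0.85],[0,0,0],1],
    [[0.26,0,0.85],[0,0,0],1],
    [[0.26,0,0.85],[0,0,0],1],
    [[0.26,0,0.85],[0,0,0],1],
    [[0.26,0,0.85],[0,0,0],1],
    [[0.26,0,0.85],[0,0,0],1],
    [[0,0,0],[0,0,0],1]
  ]
}}

```text
clock: 6.3
position: [0.5776, 0.1618, 0.1903]
tool_rot: [-3.14, 0.441, 1.497]
force: [-0.1, -0.5, -1.0]
grip_width: -0.0
finger_force: 0.0
```

Run:
```python
from h import *
f=grab_frame("scene");cv2.imwrite("pics/s1.png",cv2.resize(f["pixels"][110:260,200:400,::-1],(800,600)))
f=grab_frame("top");W=cloud(f)
# gripper low points near tip
q=W[(f["depth"]>0)&(abs(W[...,0]-.575)<.03)&(W[...,1]>.125)&(W[...,1]<.25)&(W[...,2]>.16)]
print(q.min(0),q.max(0),len(q));s=bot.observe();print(s["position"],s["force"],s["qpos"])
```

```text
[0.54510219 0.14878088 0.1883487 ] [0.60495147 0.24972748 0.59601956] 990
[0.57818585 0.16282517 0.19193836] [ 0.36332559 -0.06926373  0.53453523] [-0.26498114  0.69900473 -0.46070899  1.56080011  0.62810565  1.33051252
 -1.02448815]
```

View pics/s1.png

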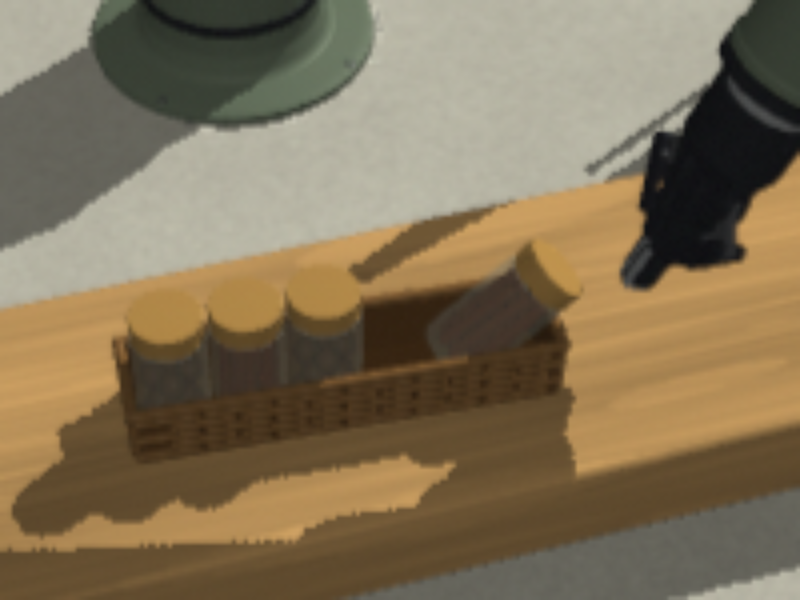

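The picture shows the fingertips at crop (640,275), level with the lid's edge at (555,285) and in line with the caddy, with the other jars clear. Now I'll push gently.

Request:
{"api": "play_rows", "payload": {
  "plan": [
    [[-0.29,0,0.135],[0,0,0],1],
    [[-0.29,0,0.135],[0,0,0],1],
    [[-0.22,0,0.1],[0,0,0],1],
    [[-0.18,0,0.085],[0,0,0],1],
    [[-0.18,0,0.085],[0,0,0],1],
    [[-0.18,0,0.085],[0,0,0],1],
    [[-0.18,0,0.085],[0,0,0],1],
    [[-0.18,0,0.085],[0,0,0],1],
    [[-0.18,0,0.085],[0,0,0],1],
    [[-0.18,0,0.085],[0,0,0],1]
  ]
}}

```text
clock: 7.65
position: [0.5737, 0.1058, 0.1915]
tool_rot: [-3.142, 0.441, 1.497]
force: [0.1, 0.1, 0.5]
grip_width: 0.0002
finger_force: 0.1
```

Run:
```python
from h import *
f=grab_frame("scene");cv2.imwrite("pics/s2.png",cv2.resize(f["pixels"][110:260,200:400,::-1],(800,600)))
print(bot.observe()["position"],bot.observe()["force"])
```

```text
[0.57372689 0.10503439 0.19156335] [ 0.62490283 -0.56291705 -0.31466137]
```

View pics/s2.png

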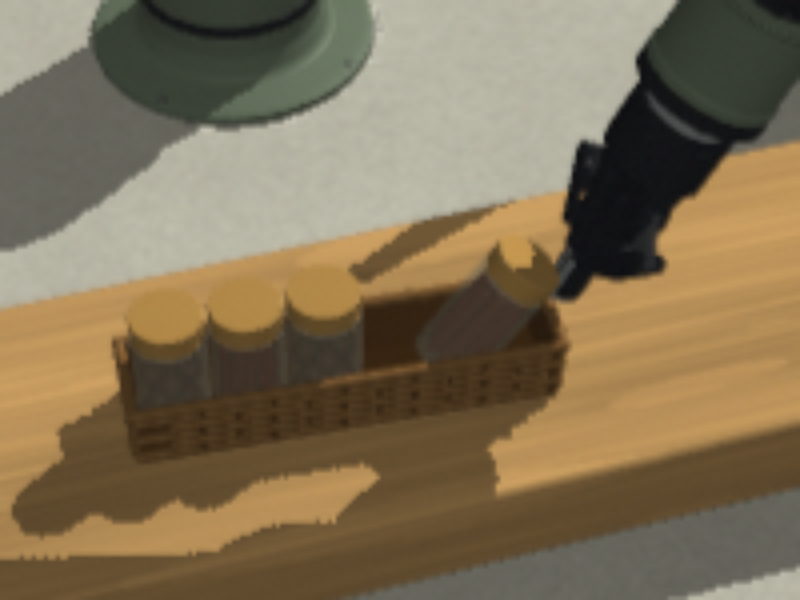

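The jar now leans about 35°, with its lid at (520,270) against the tip at (565,285). The caddy hasn't moved, so I'll keep pushing slowly.

Request:
{"api": "play_rows", "payload": {
  "plan": [
    [[-0.11,0,0.05],[0,0,0],1],
    [[-0.11,0,0.05],[0,0,0],1],
    [[-0.11,0,0.05],[0,0,0],1],
    [[-0.11,0,0.05],[0,0,0],1],
    [[-0.11,0,0.05],[0,0,0],1],
    [[-0.11,0,0.05],[0,0,0],1],
    [[-0.11,0,0.05],[0,0,0],1],
    [[0,0,0],[0,0,0],1],
    [[0,0,0],[0,0,0],1]
  ]
}}

```text
clock: 8.82
position: [0.5722, 0.0852, 0.1918]
tool_rot: [-3.142, 0.441, 1.497]
force: [-0.1, -0.1, 0.4]
grip_width: -0.0002
finger_force: 0.0
```

Run:
```python
from h import *
f=grab_frame("scene");cv2.imwrite("pics/s3.png",cv2.resize(f["pixels"][110:260,200:400,::-1],(800,600)))
for P in pts():
    l=P[(P[:,2]>.212)&(P[:,2]<.227)]
    for y0 in(-.177,-.122,-.07,.02):
        q=l[abs(l[:,1]-y0)<(.026 if y0<0 else .04)]
        if len(q):print(len(q),q.min(0).round(4),q.max(0).round(4),q.mean(0).round(4))
```

```text
241 [ 0.5261 -0.203   0.212 ] [ 0.5822 -0.1523  0.2246] [ 0.5564 -0.1777  0.2193]
233 [ 0.5334 -0.1478  0.212 ] [ 0.5876 -0.0977  0.2247] [ 0.5615 -0.1232  0.2193]
231 [ 0.5357 -0.0929  0.212 ] [ 0.5896 -0.045   0.2248] [ 0.5652 -0.0688  0.2195]
230 [ 0.5381 -0.0123  0.2121] [0.5911 0.0382 0.2264] [0.5674 0.0128 0.2203]
198 [ 0.526  -0.203   0.2132] [ 0.5756 -0.1547  0.2268] [ 0.5503 -0.1789  0.2202]
190 [ 0.5312 -0.1455  0.2134] [ 0.5807 -0.0999  0.2269] [ 0.5557 -0.1233  0.2204]
195 [ 0.5335 -0.0939  0.2122] [ 0.5822 -0.0453  0.2269] [ 0.559  -0.0693  0.22  ]
190 [ 0.5443 -0.0068  0.2121] [0.5941 0.042  0.227 ] [0.5699 0.0178 0.2208]
```

View pics/s3.png

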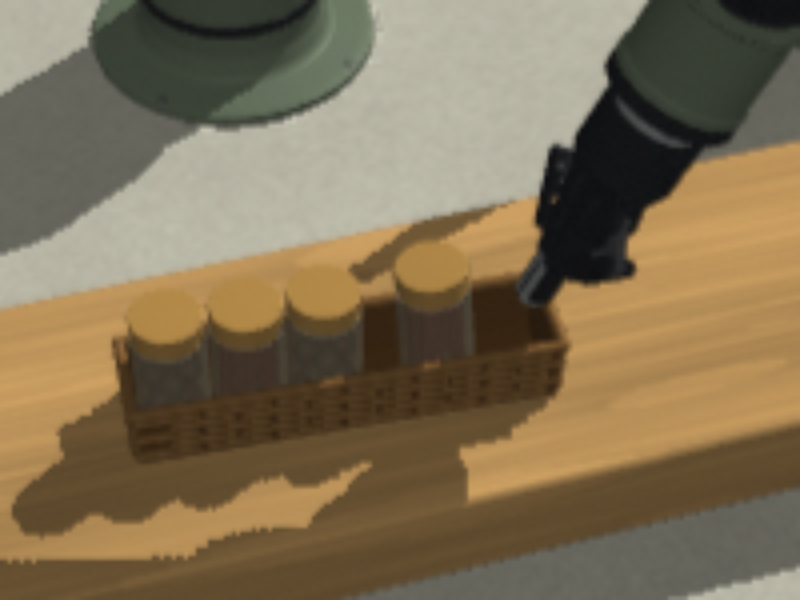

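The jar stands upright at (432,310), with clear space both towards jar_3 and towards the end wall. The tip at (535,295) sits just above the empty place. I'll lower it along the finger axis into the gap behind the jar.

Request:
{"api": "play_rows", "payload": {
  "plan": [
    [[0.01,0,0.34],[0,0,0],1],
    [[0.01,0,0.34],[0,0,0],1],
    [[0.01,0,0.34],[0,0,0],1],
    [[0.01,0,0.34],[0,0,0],1],
    [[0.01,0,0.34],[0,0,0],1],
    [[0.01,0,0.34],[0,0,0],1],
    [[0,0,0],[0,0,0],1]
  ]
}}

```text
clock: 9.85
position: [0.5705, 0.0643, 0.1445]
tool_rot: [-3.141, 0.441, 1.497]
force: [-0.9, -0.6, 0.5]
grip_width: 0.0
finger_force: 0.0
```

```bash
cat >> h.py <<'E'
def lids():
    for P in pts():
        l=P[(P[:,2]>.212)&(P[:,2]<.227)]
        for a,b in((-.203,-.151),(-.149,-.097),(-.095,-.043),(-.04,.06)):
            q=l[(l[:,1]>a)&(l[:,1]<b)]
            if len(q):print(len(q),q.min(0).round(4)[:2],q.max(0).round(4)[:2],q.mean(0).round(4))
        r=P[(P[:,2]>.155)&(P[:,2]<.17)];print("rim",cv2.minAreaRect(r[:,:2].astype(np.float32)))
E
python3 - <<'E'
from h import *
f=grab_frame("scene");cv2.imwrite("pics/s4.png",cv2.resize(f["pixels"][110:260,200:400,::-1],(800,600)))
lids();s=bot.observe();print(s["position"],s["force"])
E
```

```text
239 [ 0.5271 -0.2026] [ 0.5795 -0.1516] [ 0.5561 -0.1775  0.2192]
230 [ 0.5326 -0.1479] [ 0.5853 -0.0975] [ 0.5611 -0.1233  0.2193]
236 [ 0.5367 -0.0932] [ 0.5912 -0.043 ] [ 0.5652 -0.0685  0.2194]
223 [ 0.542  -0.0092] [0.5947 0.0421] [0.5713 0.0157 0.2193]
rim ((0.5638308525085449, -0.05629856884479523), (0.31659960746765137, 0.08376103639602661), 86.09272003173828)
193 [ 0.5263 -0.2029] [ 0.5756 -0.1546] [ 0.5507 -0.1785  0.2206]
197 [ 0.5313 -0.1488] [ 0.5808 -0.1   ] [ 0.5558 -0.1242  0.2207]
194 [ 0.5337 -0.0938] [ 0.583  -0.0453] [ 0.5589 -0.0695  0.22  ]
191 [ 0.541  -0.0102] [0.5906 0.039 ] [0.5646 0.0144 0.2201]
rim ((0.5596218109130859, -0.0650629848241806), (0.3025684356689453, 0.08062892407178879), 85.92366790771484)
[0.57081963 0.06494684 0.1453057 ] [-0.75695016 -0.3338323  -0.54091357]
```

View pics/s4.png

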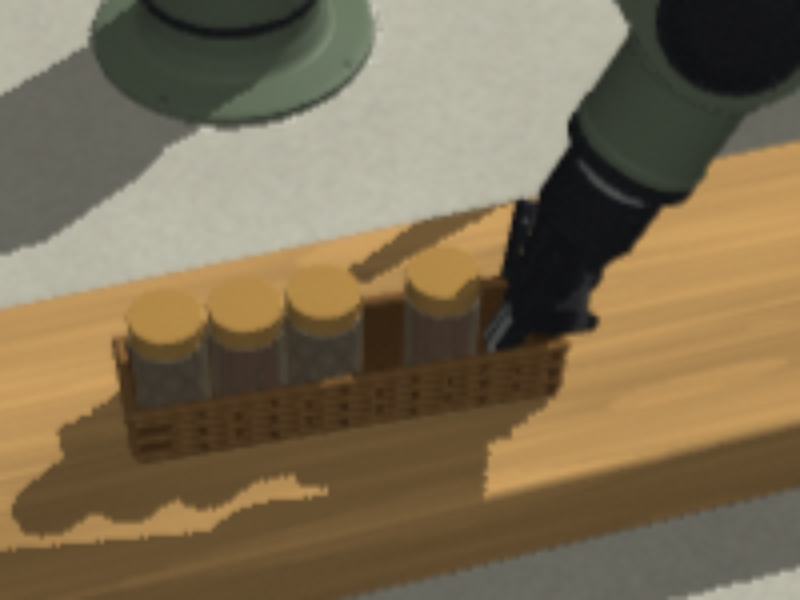

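The fingertips are inside the caddy behind the jar, with the tip at (495,345). The jar is upright at (440,310), and the gap to jar_3 measures about 30 mm. I'll slide it low and slowly.

Request:
{"api": "play_rows", "payload": {
  "plan": [
    [[-0.11,0,0.05],[0,0,0],1],
    [[-0.11,0,0.05],[0,0,0],1],
    [[-0.11,0,0.05],[0,0,0],1],
    [[-0.11,0,0.05],[0,0,0],1],
    [[-0.11,0,0.05],[0,0,0],1],
    [[-0.11,0,0.05],[0,0,0],1],
    [[-0.11,0,0.05],[0,0,0],1],
    [[-0.11,0,0.05],[0,0,0],1],
    [[-0.11,0,0.05],[0,0,0],1],
    [[0,0,0],[0,0,0],1]
  ]
}}

```text
clock: 11.25
position: [0.5686, 0.0372, 0.1455]
tool_rot: [-3.142, 0.441, 1.497]
force: [0.4, 0.4, -0.4]
grip_width: -0.0
finger_force: 0.0
```

Run:
```python
from h import *
lids();s=bot.observe();print(s["position"],s["force"])
```

```text
238 [ 0.528  -0.2027] [ 0.5799 -0.1516] [ 0.5557 -0.1775  0.2192]
234 [ 0.5327 -0.1482] [ 0.5845 -0.0978] [ 0.5619 -0.1232  0.2192]
235 [ 0.534  -0.0938] [ 0.5882 -0.0432] [ 0.5648 -0.069   0.2191]
291 [ 0.5284 -0.0286] [0.6324 0.0599] [0.5748 0.009  0.2193]
rim ((0.5655226111412048, -0.055961400270462036), (0.3174378573894501, 0.08201374858617783), 85.81654357910156)
199 [ 0.5262 -0.203 ] [ 0.5755 -0.1545] [ 0.5506 -0.1785  0.2203]
197 [ 0.5314 -0.1486] [ 0.5802 -0.1001] [ 0.5557 -0.1241  0.2204]
198 [ 0.5333 -0.0939] [ 0.5828 -0.0453] [ 0.5584 -0.0694  0.2204]
238 [ 0.5153 -0.0294] [0.6282 0.0599] [0.5687 0.0057 0.2199]
rim ((0.5590507984161377, -0.07794696092605591), (0.2763032913208008, 0.0809452161192894), 85.90104675292969)
[0.56866741 0.03745809 0.14547321] [-0.11432991 -0.64632613  0.01781786]
```

Request:
{"api": "play_rows", "payload": {
  "plan": [
    [[-0.11,0,0.05],[0,0,0],1],
    [[-0.11,0,0.05],[0,0,0],1],
    [[-0.11,0,0.05],[0,0,0],1],
    [[0,0,0],[0,0,0],1]
  ]
}}

```text
clock: 11.85
position: [0.568, 0.0281, 0.1456]
tool_rot: [-3.142, 0.441, 1.497]
force: [0.1, 1.3, 0.5]
grip_width: -0.0001
finger_force: 0.0
```

```bash
cat >> h.py <<'E'
def gap():
    for c in ("scene","top"):
        f=grab_frame(c);W=cloud(f);g=f["pixels"].astype(int)
        m=(f["depth"]>0)&(abs(W[...,2]-.22)<.006)&(g[...,0]-g[...,2]>40)&(abs(W[...,0]-.56)<.04)
        r=W[m];u=(r[:,:2]-[.561,-.056])@[.074,.997]
        ed=np.histogram(u,np.arange(-.16,.16,.002))
        us=np.sort(u);d=np.diff(us);i=np.where((d>.0015))[0]
        print(c,[(us[j].round(4),us[j+1].round(4)) for j in i if -.2<us[j]<.1],us[0].round(4),us[-1].round(4))
        s=[u[(u>a)&(u<a+.054)].mean().round(4) for a in(-.149,-.0945,-.0395)];print(s)
    F=np.mean([bot.observe()["force"] for _ in range(1)],0);s=bot.observe();print(s["position"].round(4),F.round(2))
E
python3 - <<'E'
from h import *
gap()
E
```

```text
scene [(np.float64(-0.0959), np.float64(-0.0923)), (np.float64(-0.0416), np.float64(-0.0369)), (np.float64(0.0143), np.float64(0.018)), (np.float64(0.0685), np.float64(0.0701))] -0.302 0.0701
[np.float64(-0.1215), np.float64(-0.067), np.float64(-0.012)]
top [(np.float64(-0.1014), np.float64(-0.0996)), (np.float64(-0.0986), np.float64(-0.093)), (np.float64(-0.0917), np.float64(-0.09)), (np.float64(-0.0437), np.float64(-0.0379)), (np.float64(-0.0373), np.float64(-0.0356)), (np.float64(0.011), np.float64(0.0171)), (np.float64(0.0171), np.float64(0.0194))] -0.3039 0.0664
[np.float64(-0.1233), np.float64(-0.0683), np.float64(-0.0132)]
[0.568  0.0284 0.1456] [0.3  0.78 0.6 ]
```

```bash
sed -i 's/for a in(-.149,-.0945,-.0395)\]/for a in(-.149,-.0945,-.0395,.0155)]/' h.py
python3 - <<'E'
from h import *
gap()
E
```

```text
scene [(np.float64(-0.0962), np.float64(-0.0925)), (np.float64(-0.0413), np.float64(-0.0361)), (np.float64(0.0142), np.float64(0.0189))] -0.3015 0.0693
[np.float64(-0.1219), np.float64(-0.0671), np.float64(-0.0119), np.float64(0.0438)]
top [(np.float64(-0.1013), np.float64(-0.0994)), (np.float64(-0.0988), np.float64(-0.0932)), (np.float64(-0.044), np.float64(-0.0382)), (np.float64(0.0111), np.float64(0.0172)), (np.float64(0.0179), np.float64(0.0195))] -0.3032 0.0661
[np.float64(-0.1237), np.float64(-0.0684), np.float64(-0.0128), np.float64(0.0423)]
[0.568  0.0285 0.1456] [ 0.58 -0.41  0.45]
```

Request:
{"api": "play_rows", "payload": {
  "plan": [
    [[-0.036,0,0.017],[0,0,0],1],
    [[0,0,0],[0,0,0],1]
  ]
}}

```text
clock: 12.3
position: [0.568, 0.0276, 0.1456]
tool_rot: [3.142, 0.441, 1.497]
force: [-0.2, 1.9, -0.4]
grip_width: 0.0001
finger_force: 0.5
```

Run:
```python
from h import *
gap()
```

```text
scene [(np.float64(-0.096), np.float64(-0.0922)), (np.float64(-0.0417), np.float64(-0.0368)), (np.float64(0.0137), np.float64(0.0184))] -0.3014 0.0691
[np.float64(-0.1216), np.float64(-0.0671), np.float64(-0.012), np.float64(0.0439)]
top [(np.float64(-0.0988), np.float64(-0.093)), (np.float64(-0.0437), np.float64(-0.0382)), (np.float64(0.011), np.float64(0.0169)), (np.float64(0.0173), np.float64(0.0193))] -0.3039 0.0664
[np.float64(-0.1233), np.float64(-0.0679), np.float64(-0.0138), np.float64(0.042)]
[0.5679 0.0277 0.1456] [-0.38  1.12  0.05]
```

Request:
{"api": "play_rows", "payload": {
  "plan": [
    [[-0.036,0,0.017],[0,0,0],1],
    [[0,0,0],[0,0,0],1]
  ]
}}

```text
clock: 12.65
position: [0.5679, 0.0265, 0.1456]
tool_rot: [3.142, 0.441, 1.497]
force: [0.0, 1.1, 0.7]
grip_width: -0.0003
finger_force: 0.6
```

Run:
```python
from h import *
gap();gap()
```

```text
scene [(np.float64(-0.0961), np.float64(-0.0923)), (np.float64(-0.041), np.float64(-0.0365)), (np.float64(0.0139), np.float64(0.0171))] -0.3018 0.068
[np.float64(-0.1216), np.float64(-0.0669), np.float64(-0.0118), np.float64(0.0424)]
top [(np.float64(-0.0988), np.float64(-0.0932)), (np.float64(-0.0437), np.float64(-0.0382)), (np.float64(-0.037), np.float64(-0.0353)), (np.float64(0.0107), np.float64(0.0163)), (np.float64(0.018), np.float64(0.0198))] -0.3033 0.0662
[np.float64(-0.1232), np.float64(-0.0684), np.float64(-0.013), np.float64(0.0411)]
[0.5679 0.0266 0.1456] [-0.18  1.51  0.16]
scene [(np.float64(-0.0959), np.float64(-0.0922)), (np.float64(-0.0417), np.float64(-0.0368)), (np.float64(0.0141), np.float64(0.0173))] -0.302 0.068
[np.float64(-0.1211), np.float64(-0.067), np.float64(-0.0121), np.float64(0.0423)]
top [(np.float64(-0.0986), np.float64(-0.093)), (np.float64(-0.0463), np.float64(-0.0446)), (np.float64(-0.0437), np.float64(-0.0382)), (np.float64(0.011), np.float64(0.0166))] -0.3037 0.0661
[np.float64(-0.1232), np.float64(-0.0686), np.float64(-0.0138), np.float64(0.0419)]
[0.5679 0.0266 0.1456] [-0.13  0.23  0.39]
```

Request:
{"api": "play_rows", "payload": {
  "plan": [
    [[-0.028,0,0.013],[0,0,0],1],
    [[0,0,0],[0,0,0],1]
  ]
}}

```text
clock: 13.1
position: [0.5678, 0.0258, 0.1456]
tool_rot: [3.142, 0.441, 1.497]
force: [-0.3, 1.3, -0.5]
grip_width: 0.0001
finger_force: 0.7
```

Run:
```python
from h import *
gap();gap();gap()
```

```text
scene [(np.float64(-0.0962), np.float64(-0.092)), (np.float64(-0.0413), np.float64(-0.037)), (np.float64(0.0139), np.float64(0.0167)), (np.float64(0.066), np.float64(0.0676))] -0.302 0.0676
[np.float64(-0.1217), np.float64(-0.0669), np.float64(-0.0121), np.float64(0.0417)]
top [(np.float64(-0.1014), np.float64(-0.0992)), (np.float64(-0.0987), np.float64(-0.093)), (np.float64(-0.0437), np.float64(-0.0382)), (np.float64(0.0111), np.float64(0.0164)), (np.float64(0.0631), np.float64(0.0652))] -0.3032 0.0655
[np.float64(-0.1235), np.float64(-0.0688), np.float64(-0.014), np.float64(0.0409)]
[0.5678 0.0258 0.1456] [ 0.26  1.37 -0.24]
scene [(np.float64(-0.0962), np.float64(-0.0915)), (np.float64(-0.0413), np.float64(-0.0366)), (np.float64(0.0141), np.float64(0.0167)), (np.float64(0.0669), np.float64(0.0686))] -0.3019 0.0686
[np.float64(-0.1217), np.float64(-0.067), np.float64(-0.0119), np.float64(0.0414)]
top [(np.float64(-0.0986), np.float64(-0.0931)), (np.float64(-0.0437), np.float64(-0.0382)), (np.float64(0.0108), np.float64(0.0164)), (np.float64(0.0631), np.float64(0.0647))] -0.3003 0.066
[np.float64(-0.1241), np.float64(-0.0682), np.float64(-0.0134), np.float64(0.0403)]
[0.5678 0.0258 0.1456] [ 0.16  1.49 -0.79]
scene [(np.float64(-0.0964), np.float64(-0.0917)), (np.float64(-0.0414), np.float64(-0.0368)), (np.float64(0.0139), np.float64(0.0167))] -0.2989 0.0679
[np.float64(-0.1217), np.float64(-0.067), np.float64(-0.0122), np.float64(0.0419)]
top [(np.float64(-0.1469), np.float64(-0.1452)), (np.float64(-0.0987), np.float64(-0.0927)), (np.float64(-0.0437), np.float64(-0.0382)), (np.float64(0.011), np.float64(0.0164)), (np.float64(0.0633), np.float64(0.065))] -0.3035 0.0658
[np.float64(-0.1234), np.float64(-0.0682), np.float64(-0.014), np.float64(0.0397)]
[0.5678 0.0258 0.1456] [-0.36  1.57  0.74]
```

Centre spacing is now 54 mm, so the jars are in contact, and the push force has stayed around 1–2 N. Now I'll withdraw.

Request:
{"api": "play_rows", "payload": {
  "plan": [
    [[0.06,0,-0.03],[0,0,0],1],
    [[0.12,0,-0.06],[0,0,0],1],
    [[0.12,0,-0.06],[0,0,0],1],
    [[0,0,-0.4],[0,0,0],1],
    [[0,0,-0.6],[0,0,0],1],
    [[0,0,-0.8],[0,0,0],1],
    [[0,0,-0.8],[0,0,0],1],
    [[0,0,-0.8],[0,0,0],1],
    [[0,0,-0.8],[0,0,0],1],
    [[0,0,-0.8],[0,0,0],1],
    [[0,0,0],[0,0,0],1]
  ]
}}

```text
clock: 14.78
position: [0.5728, 0.0885, 0.2605]
tool_rot: [3.139, 0.44, 1.497]
force: [0.2, -0.2, 0.0]
grip_width: -0.0002
finger_force: 0.0
```

Run:
```python
from h import *
f=grab_frame("scene");cv2.imwrite("pics/s5.png",cv2.resize(f["pixels"][110:260,200:400,::-1],(800,600)))
gap();gap();lids()
```

```text
scene [(np.float64(-0.0962), np.float64(-0.0918)), (np.float64(-0.0412), np.float64(-0.0368)), (np.float64(0.0133), np.float64(0.0166)), (np.float64(0.0666), np.float64(0.0682))] -0.3015 0.0682
[np.float64(-0.1213), np.float64(-0.0667), np.float64(-0.0123), np.float64(0.0418)]
top [(np.float64(-0.0986), np.float64(-0.0931)), (np.float64(-0.0437), np.float64(-0.0379)), (np.float64(0.0111), np.float64(0.0165))] -0.3036 0.0657
[np.float64(-0.1236), np.float64(-0.0681), np.float64(-0.0133), np.float64(0.0406)]
[0.5722 0.0871 0.2585] [-0.6  -1.04 -0.19]
scene [(np.float64(-0.0962), np.float64(-0.0917)), (np.float64(-0.0414), np.float64(-0.0372)), (np.float64(0.0134), np.float64(0.0169))] -0.3018 0.0689
[np.float64(-0.1217), np.float64(-0.0668), np.float64(-0.012), np.float64(0.0417)]
top [(np.float64(-0.0988), np.float64(-0.0932)), (np.float64(-0.0437), np.float64(-0.0382)), (np.float64(0.011), np.float64(0.0162)), (np.float64(0.0631), np.float64(0.065))] -0.3031 0.0661
[np.float64(-0.1233), np.float64(-0.0682), np.float64(-0.0139), np.float64(0.0406)]
[0.5721 0.0869 0.2583] [ 0.76 -1.13 -0.54]
243 [ 0.5282 -0.2029] [ 0.5816 -0.1518] [ 0.5563 -0.1778  0.2191]
240 [ 0.5315 -0.1484] [ 0.586  -0.0976] [ 0.5617 -0.1236  0.219 ]
231 [ 0.5361 -0.0932] [ 0.5892 -0.044 ] [ 0.5647 -0.0687  0.2194]
231 [ 0.5389 -0.0398] [0.5935 0.0115] [ 0.5687 -0.0149  0.2194]
rim ((0.5643280148506165, -0.05586567521095276), (0.3173730969429016, 0.08271824568510056), 85.5913314819336)
193 [ 0.5258 -0.203 ] [ 0.5755 -0.1546] [ 0.5506 -0.1785  0.2206]
199 [ 0.5311 -0.1484] [ 0.5803 -0.0999] [ 0.5558 -0.1243  0.2204]
193 [ 0.5335 -0.0939] [ 0.5827 -0.0453] [ 0.5586 -0.0696  0.22  ]
194 [ 0.5386 -0.039 ] [0.5876 0.0095] [ 0.5628 -0.0157  0.2203]
rim ((0.5600914359092712, -0.05746662616729736), (0.3181437849998474, 0.08054912090301514), 85.87413787841797)
```

View pics/s5.png

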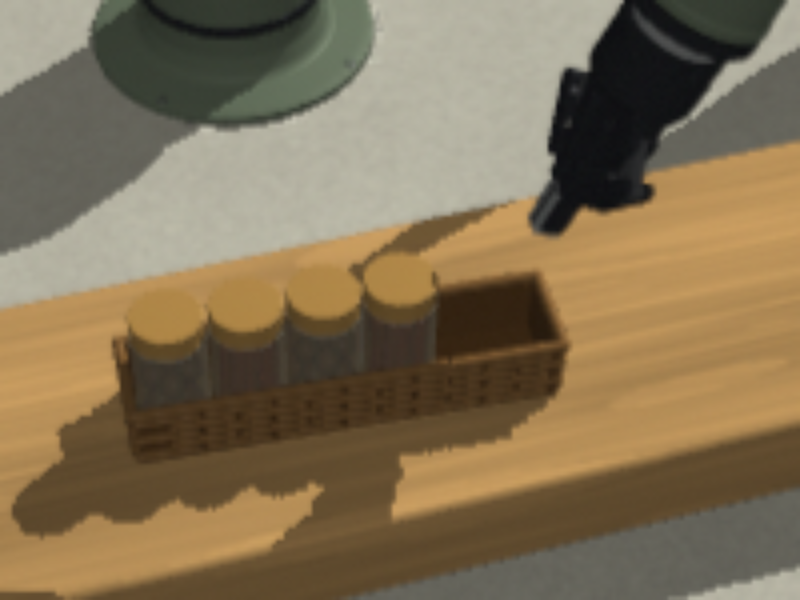

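All four jars now stand upright in a row. The moved jar at (400,310) touches jar_3, the end place at (500,315) is free, the caddy is unmoved and the gripper is clear. Handing in.

```bash
python3 -c "
from workcell import bot
print(bot.job_done())"
```

```text
the job is handed in; nothing more can be done
None
```

I pushed the toppled jar upright and slid it along the caddy until it stood against jar_3, leaving the end place free. In the camera images the caddy and the other jars had not moved, and the job is handed in.

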